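Weigh and label a packed tub

TASK

The packed tub already stands on the scale: get its label printed. Lightly press with the fingertips, in this order, the scale's round power button until it latches in, then the product's preset key (the second of the four square keys, counted from the left as you face the console), then the print key on top of the label printer, letting each come free before the next. Press no other key, do not touch the tub or the weighing plate while it weighs, pick nothing up, leave the things standing around where they are, and finish clear of everything.

Things in the scene. Friction and masses are not known exactly. Their poses are not given: they have to be found in the camera images.
- scale: Cream bench scale, fixed, 330 deep (x) x 320 wide (y) mm. Origin: middle of its footprint on the table; x from its front (console, facing the worker) to its back, y to the worker's left, z up. The console panel slopes up 15 degrees, from 38 mm high at the front edge to 67 mm; one row of six keys lies on it 134 mm in front of the origin, a flat display behind them. Keep any push on it well under 30 N.
- plate: Steel weighing plate 215 (x) x 300 (y) x 12 mm behind the console. Origin: centre of its underside, 57 mm behind the scale's origin and 88 mm above the table; its top is 100 mm above the table. Not to be touched.
- power (a joint): Latch of the round power button, travel in m: 0 = out (scale off), 0.004 = home; it takes about 2.5 N, has no spring and stays in where it is left; in by more than 3 mm counts as latched. The cap rides on it on an overtravel spring (1.5 N/mm), which lets it sink about 4 mm further under 5 to 8 N once the latch is home and comes back when let go.
- power_top (a point): Round grey power button, 24 mm diameter, at the right-hand end of the console row. Point: centre of its top face, 11 mm off the panel when out, 7 mm when latched; at y = -122 mm of the scale; z axis out of the button, square to the sloping panel.
- preset2 (a joint): Second preset key, travel in m: 0 = up, 0.006 = bottomed. Spring return: 1.7 N to start it, 3.9 N at 2 mm, 8 N at the bottom; over 2 mm down registers as a press.
- preset2_top (a point): THE preset key to press: second from the left of the four. Flat square key 22 x 22 mm on the scale's console, grey; the four stand 42 mm apart, centre to centre, at y = +118, +76, +34 and -8 mm of the scale. Point: centre of its top face, 8 mm off the panel at rest; z out of the key, square to the sloping panel, x up the slope, y to the worker's left.
- printer: Pale grey label printer, fixed, 200 deep (x) x 150 wide (y) x 145 high mm, standing to the left or to the right of the scale. Origin: middle of its footprint on the table; x axis from its front (label slot, towards the worker) to its back, y to the worker's left, z up. Its only key is on the flat top near the front edge. Pushes on it well under 30 N too.
- printkey (a joint): Print key, travel in m: 0 = up, 0.006 = bottomed. Spring return: 1.7 N to start it, 3.9 N at 2 mm, 8 N at the bottom; over 2 mm down registers as a press.
- printkey_top (a point): Flat grey print key, 24 (x) x 48 (y) mm, on the printer's top 58 mm in front of the printer's origin. Point: centre of its top face, 8 mm above the printer's top (153 mm above the table) at rest; z axis up.
- tub: Clear closed tub of dark red plums, 110 x 150 x 58 mm, loose, about 0.4 kg, standing on the weighing plate. Origin: centre of its underside; y along its length. Not to be touched.
- spray: White spray bottle with black trigger head, 72 mm diameter, 170 mm tall, loose, on the table at the worker's left. Origin: centre of its underside. Leave alone.
- empties: Stack of empty round white tubs, 99 mm diameter, 121 mm tall, loose, on the table at the worker's right. Origin: centre of its underside. Leave alone.
- preset1 (a joint): Leftmost preset key. Flat square key 22 x 22 mm on the scale's console, grey; travel in m as preset2. Not to be pressed.
- preset3 (a joint): Third preset key from the left. Flat square key 22 x 22 mm on the scale's console, grey; travel in m as preset2. Not to be pressed.
- preset4 (a joint): Fourth preset key from the left. Flat square key 22 x 22 mm on the scale's console, grey; travel in m as preset2. Not to be pressed.
- tare (a joint): Wide tare key 22 x 36 mm between the presets and the power button, at y = -62 mm of the scale, travel in m as preset2. Not to be pressed.

How it is judged:
On the way, in this order (a step that is already met when the one before it is completed fails the run):
1. the power button is pressed in with the fingers and latched, the preset and print keys being up (value of joint power above 0.003 m and contact force between the fingers and scale above 0.2 N and value of joint each of preset2, printkey below 0.001 m), for 0.1 s.
2. the second preset key is pressed down with the fingers, the scale being on and the print key up (value of joint preset2 above 0.002 m and value of joint power above 0.003 m and contact force between the fingers and scale above 0.2 N and value of joint printkey below 0.001 m), for 0.1 s.
3. the print key is pressed down with the fingers, the preset key being up again (value of joint printkey above 0.002 m and value of joint power above 0.003 m and contact force between the fingers and printer above 0.2 N and value of joint preset2 below 0.001 m), for 0.1 s.
At the end, for the whole second after the job is handed in: The power button is in (over 3 mm of 4), the preset and print keys are up again (within 1 mm), the tub stands still and upright on the plate within 5 mm of where it was, and the other loose things are within 15 mm of where they were (value of joint power above 0.003 m and value of joint each of preset2, printkey below 0.001 m and distance of tub from where it was at the start of the episode below 0.005 m and angle between tub's own z axis and vertical below 0.05 rad and linear speed of tub below 0.01 m/s and distance of each of spray, empties from where it was at the start of the episode below 0.015 m); the robot touches nothing.
It fails at once if the preset or print key is pressed while the scale is still off (value of joint power below 0.0028 m and value of joint any of preset2, printkey above 0.002 m).
It fails at once if another key of the scale is pressed (value of joint any of preset1, preset3, preset4, tare above 0.002 m).
It fails at once if the scale or printer is pushed with more than 30 N (contact force between any of the fingers, the arm and scale above 30 N or contact force between any of the fingers, the arm and printer above 30 N).
It fails at once if the robot touches the weighing plate or the tub on it (contact force between any of the fingers, the arm and tub above 0.5 N or contact force between any of the fingers, the arm and plate above 0.5 N).
It fails at once if the tub on the plate is shifted or lifted more than 5 mm, or a thing standing around more than 15 mm (distance of tub from where it was at the start of the episode above 0.005 m or distance of any of spray, empties from where it was at the start of the episode above 0.015 m).
It also fails if it takes over 58 s, if anything falls off the work surface, if the arm or the gripper's body presses on something with over 40 N, if the wrist force passes 120 N, or if a joint passes its speed limit or range.

ROBOT

A 6-joint arm with a two-finger parallel gripper is mounted at the origin on the work surface. World frame = base frame: x ahead of the robot, y to its left, z up, the work surface at z = 0. Lengths are in m, angles in rad, forces in N, time in s.
With the tool pointing down it reaches from about 0.4 to 0.825 m from the base axis. Payload 7 kg.
Tool frame: the origin (TCP) lies midway between the tips of the shut fingers; the grasp point (between the pads) lies 19 mm behind it; z points along the fingers, y is the line along which they close (so a half turn about z gives the same grasp; the last joint's range is limited). The gripper opens to 88 mm and grips with 3 to 60 N. Pads are 19 mm wide; open, the fingers measure 130 mm over their backs; the gripper's body (78 mm by 193 mm) begins 47 mm behind the grasp point.
Start: joints at [-1.009, 0.359, 0.012, 0, -1.224, -0.288], TCP at [0.182, -0.65, 0.227] pointing down, gripper open.
Joint ranges: [-3.07, 3.07], [-1.43, 2.12], [-1.02, 1.25], [-3.03, 1.67], [-3.05, -0], [-3.03, 3.03]. Speed limits (rad/s): [2.39, 2.39, 3.01, 3.14, 3.14, 3.14].

INTERFACE

Orientations are given as [roll, pitch, yaw] about the fixed x, y, z axes, in that order (R = Rz(yaw) Ry(pitch) Rx(roll)).
In Python, from station import arm gives the robot as it stands.
- The arm moves only by the tool servo_tool, never from a script. Its argument "deltas" is a list of rows, each a list of 7 numbers: the closure, from -1 (fully open) to 1 (shut), then the shift along the tool's x, y, z in mm, then the turn, a rotation vector about the tool's x, y, z in degrees. In form: [[gripper, x, y, z, ax, ay, az], ...]. A call has 1 to 20 rows; each row shifts and turns the commanded pose from where the row before left it, along the tool's axes as they then stand; what a row does not reach is not made up. A row lasts 1/12 s, in which the tool goes at most 41.7 mm and 7.16 degrees, less where a joint would pass 70% of its speed; a pose out of reach is approached as far as the arm can. A call is refused whole if a number of a shift passes 41.7 or a number of a turn 7.16, either way. A call with a gripper value outside its range is refused whole. The fingers move at their own pace and stop on an object; "squeeze" is the grip in N (left out, the last holds). Time passes only in rows, so rows that do not move let the fingers close. It gives the time, the measured TCP pose, the force, the opening and the grip force at its end, in the units of the state.
- arm.get_state(): the state, without advancing time (a new reading comes with each control period).
- arm.grab_frame(name): name is "scene" or "side" or "wrist"; returns a dict with "color" (420x560x3 uint8, red, green, blue), "K" (3x3 intrinsics, pixels), "position" and "orientation" of the camera in the world. Camera axes: x right, y down, z forward; pixel columns grow to the right and rows downward; lengths in m; the calibration is good to about 2 mm. A picture is of the moment at which its call begins. There is no depth.
- arm.job_done(): hands the job in; it is judged then, once.
Trained networks look in a picture, given as the dict that the camera call returned (one of the last four; its "shot" number tells which), for a name from the list of things; names that differ only in an ending like _2 or _b are one class to them, and where a whole thing is asked for, a point or a joint stands for the part that bears it (a point fixed in the world has none). Each returns a list of dicts, best first, with "conf" (0 to 1); they miss things now and then, are a little off and sometimes report something else, mostly with a low value. They report only what shows in the picture. A call takes as long as a camera call.
- arm.recognise(query, picture): "at" ([x, y, z] in m, in the coordinates of the camera as it stood for that picture, good to about 4 mm: the middle of the surface that is visible of it).
The state is a dict: "t": time; "q": joint angles; "qd": joint speeds; "joint_efforts": joint torques, N m; "eef_pos": TCP position; "ee_rot": TCP orientation; "force": force on the tool from outside, world axes, zero at the start; "moment": the same for the moment, N m; "width": finger opening in m; "gripper_force": force on a finger pad.
Only numpy, scipy, OpenCV 4.12 (cv2) and the standard library are available. Lean on these libraries where they do the work, as an engineer would, in place of code of your own. Each camera call takes 0.05 s, during which the arm holds its last target. There are 200 camera calls.

## Working session

There is one attempt and no reset: what is moved stays moved. The work goes in short steps, Python scripts to look and compute and a tool call to move; the robot and the scene stay as the last step left them, time stands still between calls to the robot, and variables do not carry over. Pictures are saved under pics/ and viewed, at most 10 in all, crops included, and the job is handed in when it is done.

Besides the shell and the picture viewer there is one more tool, called after "Emit:" as name(argument=value, ...) on one line, values as JSON. servo_tool: Moves the arm, as the interface text tells. Its arguments: {"type":"object","properties":{"deltas":{"type":"array","items":{"type":"array","items":{"type":"number"}}},"squeeze":{"type":"number"}},"required":["deltas"]}

```bash
mkdir -p pics
cat > h.py <<'E'
from station import arm
import numpy as np, cv2
from scipy.spatial.transform import Rotation as R
def camR(f):
    o=np.array(f["orientation"],float)
    return o if o.shape==(3,3) else (R.from_euler('xyz',o).as_matrix() if o.size==3 else R.from_quat(o).as_matrix())
def world(f,p): return camR(f)@np.array(p)+np.array(f["position"])
def pix(f,P):
    c=camR(f).T@(np.array(P)-np.array(f["position"])); u=np.array(f["K"])@c; return u[:2]/u[2]
def ray(f,uv,z):
    d=camR(f)@np.linalg.solve(np.array(f["K"]),[uv[0],uv[1],1.]); o=np.array(f["position"]); return o+d*(z-o[2])/d[2]
def save(f,n): cv2.imwrite(f"pics/{n}.png",np.ascontiguousarray(f["color"][:,:,::-1]))
E
python3 - <<'E'
from h import *
s=arm.get_state(); print(s["t"],s["eef_pos"],s["ee_rot"],s["force"])
for n in ["scene","side"]:
    f=arm.grab_frame(n); save(f,n); print(n,f["position"],f["orientation"])
    for q in ["scale","power_top","preset2_top","printer","printkey_top","plate","tub","spray","empties"]:
        print(q,[(np.round(world(f,d["at"]),3).tolist(),round(d["conf"],2)) for d in arm.recognise(q,f)[:3]])
E
```

```text
0.0 [ 0.18236015 -0.64939348  0.22561938] [ 3.13993311e+00 -1.48177976e-04 -2.86789770e+00] [0.32339843 0.93926536 0.32673318]
scene [ 1.23562876 -1.16139694  1.14544812] [-2.22655024  0.02019971  0.48414072]
scale [([0.669, 0.133, 0.079], 0.8)]
power_top []
preset2_top [([0.668, 0.135, 0.079], 0.34)]
printer [([0.697, -0.183, 0.127], 0.61), ([0.672, 0.135, 0.079], 0.54)]
printkey_top []
plate [([0.714, 0.165, 0.103], 0.94)]
tub [([0.681, 0.142, 0.157], 0.82)]
spray [([0.505, 0.51, 0.099], 0.68)]
empties [([0.57, -0.5, 0.108], 0.71)]
side [0.07937081 0.86731746 1.01120844] [-2.29963565 -0.00594805 -2.58778744]
scale [([0.552, 0.277, 0.067], 0.77)]
power_top [([0.445, 0.13, 0.053], 0.61)]
preset2_top [([0.486, 0.326, 0.051], 0.43)]
printer [([0.607, -0.116, 0.153], 0.17)]
printkey_top [([0.607, -0.115, 0.152], 0.51)]
plate [([0.623, 0.274, 0.097], 0.55)]
tub [([0.647, 0.19, 0.158], 0.64)]
spray [([0.482, 0.538, 0.114], 0.63), ([0.605, -0.117, 0.154], 0.53), ([0.638, -0.071, 0.119], 0.38)]
empties [([0.536, -0.445, 0.089], 0.94)]
```

View pics/scene.png

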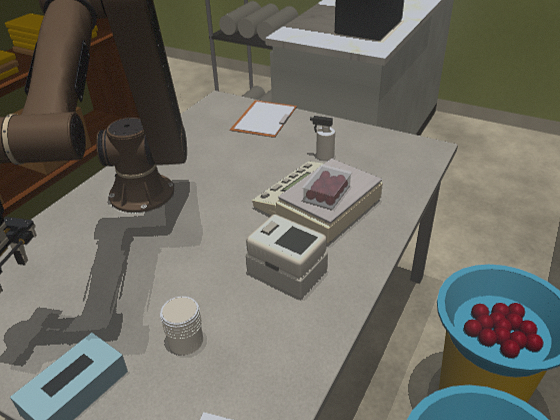

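View pics/side.png

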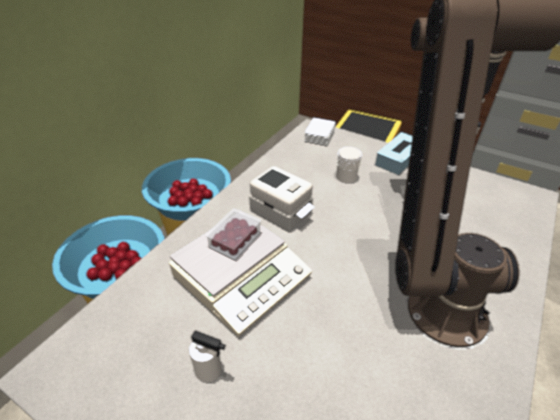

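The scene picture shows the scale with its console towards the robot, the printer at (285,250), the empties at (182,320) and the spray at (323,140). In the side picture the key row runs from preset1 at (242,315) to power at (298,269), preset2 is at about (253,306) and the print key at (294,187). I'll move over towards the console for a closer look.

Emit:
servo_tool(deltas=[[1, -28, 27, -6, 0, 0, 0], [1, -28, 27, -6, 0, 0, 0], [1, -28, 27, -6, 0, 0, 0], [1, -28, 27, -6, 0, 0, 0], [1, -28, 27, -6, 0, 0, 0], [1, -28, 27, -6, 0, 0, 0], [1, -28, 27, -6, 0, 0, 0], [1, -28, 27, -6, 0, 0, 0], [1, -28, 27, -6, 0, 0, 0], [1, -28, 27, -6, 0, 0, 0], [1, -28, 27, -6, 0, 0, 0], [1, -28, 27, -6, 0, 0, 0]], squeeze=10)

```text
t: 2.0
eef_pos: [0.4189, -0.2453, 0.2993]
ee_rot: [-3.141, 0.001, -2.868]
force: [0.9, -1.0, 0.8]
width: 0.0131
gripper_force: 0.0
```

Emit:
servo_tool(deltas=[[1, -11, 38, 0, 0, 0, 0], [1, -11, 38, 0, 0, 0, 0], [1, -11, 38, 0, 0, 0, 0], [1, -11, 38, 0, 0, 0, 0], [1, -11, 38, 0, 0, 0, 0], [1, -11, 38, 0, 0, 0, 0], [1, -11, 38, 0, 0, 0, 0], [1, -11, 38, 0, 0, 0, 0], [1, -11, 38, 0, 0, 0, 0], [1, -11, 38, 0, 0, 0, 0], [1, 0, 0, 0, 0, 0, 7], [1, 0, 0, 0, 0, 0, 7], [1, 0, 0, 0, 0, 0, 7], [1, 0, 0, 0, 0, 0, 7], [1, 0, 0, 0, 0, 0, 0], [1, 0, 0, 0, 0, 0, 0]])

```text
t: 3.33
eef_pos: [0.4215, 0.1485, 0.2987]
ee_rot: [3.141, 0.0, 2.931]
force: [-0.0, -0.2, 0.2]
width: 0.0007
gripper_force: 0.0
```

Run:
```python
from h import *
s=arm.get_state(); print(s["t"],s["eef_pos"],s["ee_rot"],s["q"],s["width"],s["force"])
f=arm.grab_frame("wrist"); save(f,"w1"); print(f["position"],f["orientation"])
for q in ["power_top","preset2_top","printkey_top","tare","preset1_top"]:
    try: print(q,[(np.round(world(f,d["at"]),3).tolist(),pix(f,world(f,d["at"])).round(),round(d["conf"],2)) for d in arm.recognise(q,f)[:3]])
    except Exception as e: print(q,e)
```

```text
3.3333 [0.42148205 0.1485381  0.29867774] [3.14133205e+00 1.64405048e-04 2.93063689e+00] [ 7.82417594e-01 -7.27243825e-02 -3.39220153e-01 -4.67031974e-06
 -1.30399246e+00 -2.56416843e+00] 0.000732647513547701 [-0.00851768 -0.19297761  0.17743145]
[0.35432557 0.16267313 0.45679484] [ 2.88239343e+00 -3.35279450e-04  1.35918635e+00]
power_top [([0.446, 0.129, 0.058], array([263., 203.]), 0.59)]
preset2_top [([0.49, 0.324, 0.057], array([425., 204.]), 0.76)]
printkey_top []
tare [([0.453, 0.188, 0.055], array([311., 198.]), 0.75), ([0.498, 0.366, 0.051], array([457., 202.]), 0.65)]
preset1_top it knows: empties, plate, power, power_top, preset, preset2_top, printer, printkey, printkey_top, scale, spray, tare, tub
```

View pics/w1.png

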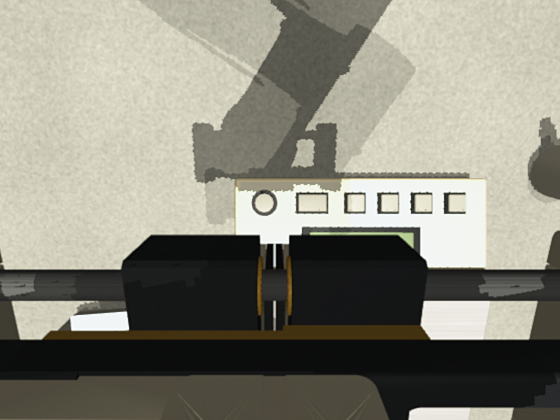

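The wrist picture shows the key row at row 203. Power is at column 264, tare at 312 and the presets 4 to 1 at 355, 388, 422 and 455, with the display behind. I'll compute the positions, and the print key's from the side picture.

Run:
```python
from h import *
f=arm.grab_frame("wrist")
g=cv2.cvtColor(f["color"],cv2.COLOR_RGB2GRAY)
P=[]
for n,u,z,y in [("pow",264,.057,-.122),("tare",312,.054,-.062),("p4",355,.054,-.008),("p3",388,.054,.034),("p2",421.5,.054,.076),("p1",455,.054,.118)]:
    w=ray(f,(u,203),z); P.append((y,w)); print(n,w.round(4))
Y=np.array([p[0] for p in P]);W=np.array([p[1][:2] for p in P])
A=np.c_[Y,np.ones(6)]; s,_,_,_=np.linalg.lstsq(A,W,rcond=None)
print("scale",np.linalg.norm(s[0]),"yaw",np.degrees(np.arctan2(-s[0,0],s[0,1])),"pow",s[0]*-.122+s[1],"p2",s[0]*.076+s[1])
f=arm.grab_frame("side"); save(f,"s2")
print("power,p2 side rays",ray(f,(298,269),.057),ray(f,(253.5,306),.054))
print("print ray",ray(f,(294,187),.153))
c=f["color"][150:330,170:330]; cv2.imwrite("pics/s2c.png",cv2.resize(np.ascontiguousarray(c[:,:,::-1]),None,fx=3.33,fy=3.33,interpolation=cv2.INTER_CUBIC)[:600])
```

```text
pow [0.4469 0.13   0.057 ]
tare [0.4602 0.1879 0.054 ]
p4 [0.4715 0.24   0.054 ]
p3 [0.4802 0.28   0.054 ]
p2 [0.489  0.3206 0.054 ]
p1 [0.4979 0.3612 0.054 ]
scale 0.985689719798738 yaw -12.397629985613596 pow [0.44720206 0.13007635] p2 [0.48910333 0.32069186]
power,p2 side rays [0.44369182 0.13527047 0.057     ] [0.48585745 0.32383864 0.054     ]
print ray [ 0.60629481 -0.11637987  0.153     ]
```

View pics/s2c.png

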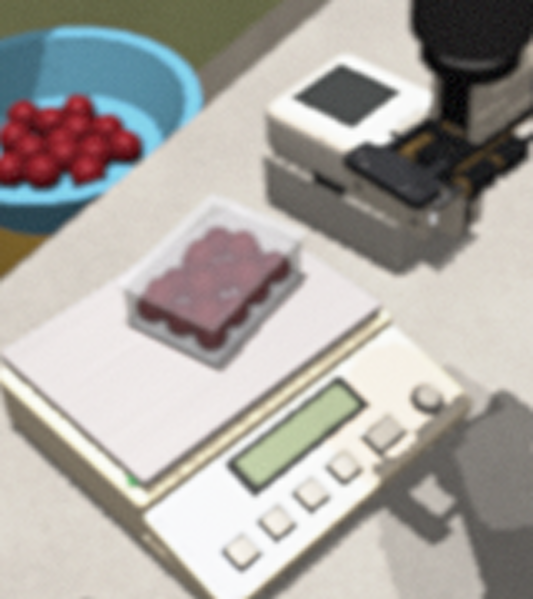

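Emit:
servo_tool(deltas=[[1, -26, -12, 0, 0, 0, 0], [1, 0, 0, 36, 0, 0, 0], [1, 0, 0, 36, 0, 0, 0], [1, 0, 0, 36, 0, 0, 0], [1, 0, 0, 36, 0, 0, 0], [1, 0, 0, 36, 0, 0, 0], [1, 0, 0, 30, 0, 0, 0], [1, 0, 0, 10, 0, 0, 0], [1, 0, 0, 0, 0, 0, 0], [1, 0, 0, 0, 0, 0, 0]])

```text
t: 4.52
eef_pos: [0.4444, 0.1312, 0.0784]
ee_rot: [-3.14, -0.001, 2.927]
force: [0.5, 0.9, 0.6]
width: 0.0004
gripper_force: 0.0
```

Run:
```python
from h import *
s=arm.get_state(); print(s["t"],s["eef_pos"],s["ee_rot"],s["force"])
f=arm.grab_frame("wrist"); save(f,"w2")
print(pix(f,[.446,.131,.057]),pix(f,s["eef_pos"]),pix(f,np.array(s["eef_pos"])*[1,1,0]+[0,0,.057]))
```

```text
4.5167 [0.44444818 0.13115157 0.07844129] [-3.14034152e+00 -5.83695932e-04  2.92735997e+00] [0.50798675 0.88841391 0.5890204 ]
[274.88153108 247.9058501 ] [274.5695344  260.43833529] [274.56349236 245.36720024]
```

View pics/w2.png

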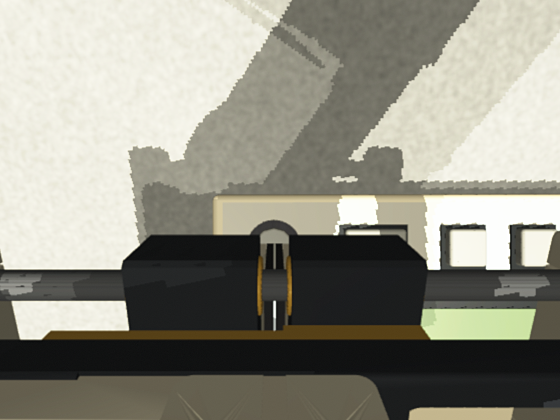

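The picture shows the power button under the fingertips at column 274, about row 245, which agrees with the TCP projection. I'll press it.

Emit:
servo_tool(deltas=[[1, 0, 0, 10, 0, 0, 0], [1, 0, 0, 5, 0, 0, 0], [1, 0, 0, 3, 0, 0, 0], [1, 0, 0, 2, 0, 0, 0], [1, 0, 0, 1, 0, 0, 0], [1, 0, 0, 1, 0, 0, 0], [1, 0, 0, 0, 0, 0, 0]])

```text
t: 5.15
eef_pos: [0.4449, 0.1315, 0.057]
ee_rot: [3.141, 0.001, 2.927]
force: [0.7, -0.0, 3.1]
width: 0.0004
gripper_force: 1.0
```

Emit:
servo_tool(deltas=[[1, 0, 0, 1, 0, 0, 0], [1, 0, 0, 1, 0, 0, 0], [1, 0, 0, 1, 0, 0, 0], [1, 0, 0, 0, 0, 0, 0]])

```text
t: 5.48
eef_pos: [0.4447, 0.1315, 0.0536]
ee_rot: [3.141, 0.0, 2.927]
force: [0.9, -0.9, 2.9]
width: 0.0002
gripper_force: 1.4
```

Contact at about 2.5 N, which is the latch moving. I'll go on until the force climbs.

Emit:
servo_tool(deltas=[[1, 0, 0, 1, 0, 0, 0], [1, 0, 0, 1, 0, 0, 0], [1, 0, 0, 0.5, 0, 0, 0], [1, 0, 0, 0, 0, 0, 0], [1, 0, 0, 0, 0, 0, 0]])

```text
t: 5.9
eef_pos: [0.4451, 0.1315, 0.0515]
ee_rot: [3.141, 0.001, 2.927]
force: [0.9, -1.0, 6.4]
width: 0.0006
gripper_force: 2.9
```

Force is up to 6.4 N on the overtravel spring, so the button is latched. Next I lift off and move to preset 2.

Emit:
servo_tool(deltas=[[1, 0, 0, -5, 0, 0, 0], [1, 0, 0, -20, 0, 0, 0], [1, 0, 0, -20, 0, 0, 0], [1, 0, 39, 0, 0, 0, 0], [1, 0, 39, 0, 0, 0, 0], [1, 0, 39, 0, 0, 0, 0], [1, 0, 39, 0, 0, 0, 0], [1, 1, 40, 0, 0, 0, 0], [1, 0, 0, 15, 0, 0, 0], [1, 0, 0, 3, 0, 0, 0], [1, 0, 0, 0, 0, 0, 0]])

```text
t: 6.82
eef_pos: [0.4835, 0.3217, 0.0761]
ee_rot: [-3.137, -0.003, 2.927]
force: [-0.2, -0.1, 0.7]
width: -0.0001
gripper_force: 0.0
```

Run:
```python
from h import *
s=arm.get_state(); print(s["t"],s["eef_pos"],s["ee_rot"],s["force"],s["q"])
f=arm.grab_frame("wrist"); save(f,"w3")
print(pix(f,[.488,.323,.054]),pix(f,np.array(s["eef_pos"])*[1,1,0]+[0,0,.054]))
```

```text
6.8167 [0.48346092 0.32170265 0.07611645] [-3.13737663e+00 -2.83402762e-03  2.92663771e+00] [-0.24990496 -0.12763951  0.68049337] [ 9.23185158e-01  3.48568811e-01 -3.83616514e-01 -1.07776893e-03
 -8.43627087e-01 -2.70821198e+00]
[278.53553771 251.76096134] [274.66010764 244.97964253]
```

View pics/w3.png

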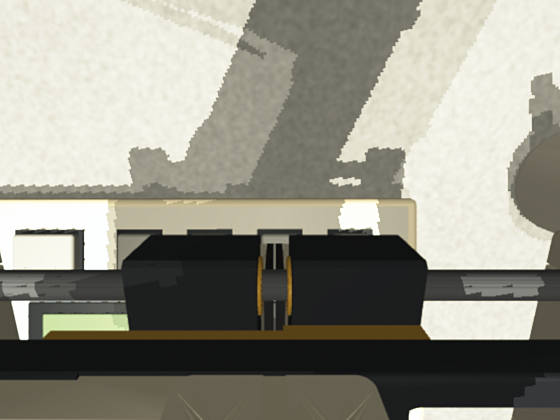

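The picture shows tare at column 49, then p4 at 140, p3 at 210, p2 at 280 and p1 at 350. So p2 is under the fingers, about 3 mm to the left of them (+y). I'll correct that and press.

Emit:
servo_tool(deltas=[[1, 0, 3, 5, 0, 0, 0], [1, 0, 0, 9, 0, 0, 0], [1, 0, 0, 3, 0, 0, 0], [1, 0, 0, 2, 0, 0, 0], [1, 0, 0, 1, 0, 0, 0], [1, 0, 0, 1, 0, 0, 0], [1, 0, 0, 0, 0, 0, 0]])

```text
t: 7.45
eef_pos: [0.4859, 0.3258, 0.0571]
ee_rot: [3.142, 0.0, 2.927]
force: [-0.2, 0.1, 0.3]
width: 0.0006
gripper_force: 0.0
```

Emit:
servo_tool(deltas=[[1, 0, 0, 1, 0, 0, 0], [1, 0, 0, 1, 0, 0, 0], [1, 0, 0, 0, 0, 0, 0]])

```text
t: 7.7
eef_pos: [0.4861, 0.3261, 0.0553]
ee_rot: [3.141, 0.0, 2.927]
force: [1.2, -0.3, 2.3]
width: 0.0006
gripper_force: 1.0
```

Emit:
servo_tool(deltas=[[1, 0, 0, 1, 0, 0, 0], [1, 0, 0, 1, 0, 0, 0], [1, 0, 0, 1, 0, 0, 0], [1, 0, 0, 0, 0, 0, 0], [1, 0, 0, 0, 0, 0, 0]])

```text
t: 8.12
eef_pos: [0.4864, 0.3262, 0.0526]
ee_rot: [3.141, 0.001, 2.927]
force: [1.9, -0.6, 5.4]
width: 0.0006
gripper_force: 2.4
```

Emit:
servo_tool(deltas=[[1, 0, 0, 0.8, 0, 0, 0], [1, 0, 0, 0, 0, 0, 0], [1, 0, 0, 0, 0, 0, 0]])

```text
t: 8.37
eef_pos: [0.4865, 0.3262, 0.0518]
ee_rot: [3.141, 0.001, 2.927]
force: [1.2, -1.2, 5.4]
width: 0.0009
gripper_force: 2.7
```

Emit:
servo_tool(deltas=[[1, 0, 0, -5, 0, 0, 0], [1, 0, 0, -15, 0, 0, 0], [1, 0, 0, -35, 0, 0, 0], [1, 0, 0, -35, 0, 0, 0], [1, 0, 0, -35, 0, 0, 0], [1, 0, 0, -35, 0, 0, 0], [1, 0, 0, -35, 0, 0, 0], [1, 0, 0, -35, 0, 0, 0]])

```text
t: 9.03
eef_pos: [0.4849, 0.3255, 0.2828]
ee_rot: [-3.141, -0.001, 2.927]
force: [0.8, 1.6, -0.1]
width: 0.0004
gripper_force: 0.0
```

Emit:
servo_tool(deltas=[[1, -16, -34, 0, 0, 0, 0], [1, -16, -34, 0, 0, 0, 0], [1, -16, -34, 0, 0, 0, 0], [1, -16, -34, 0, 0, 0, 0], [1, -16, -34, 0, 0, 0, 0], [1, -16, -34, 0, 0, 0, 0], [1, -16, -34, 0, 0, 0, 0], [1, -16, -34, 0, 0, 0, 0], [1, -16, -34, 0, 0, 0, 0], [1, -16, -34, 0, 0, 0, 0], [1, -16, -34, 0, 0, 0, 0], [1, -16, -34, 0, 0, 0, 0], [1, 0, 0, 0, 0, 0, 0], [1, 0, 0, 0, 0, 0, 0]])

```text
t: 10.2
eef_pos: [0.5858, -0.1154, 0.2802]
ee_rot: [-3.142, -0.002, 2.923]
force: [-1.0, 0.0, 0.3]
width: 0.0003
gripper_force: 0.0
```

Run:
```python
from h import *
s=arm.get_state(); print(s["t"],s["eef_pos"],s["ee_rot"],s["force"])
f=arm.grab_frame("wrist"); save(f,"w4")
print([(np.round(world(f,d["at"]),3).tolist(),pix(f,world(f,d["at"])).round(),round(d["conf"],2)) for d in arm.recognise("printkey_top",f)[:3]])
print(pix(f,[.606,-.116,.153]),pix(f,np.array(s["eef_pos"])*[1,1,0]+[0,0,.153]))
g=arm.grab_frame("side"); print([np.round(world(g,d["at"]),3) for d in arm.recognise("tub",g)[:1]])
```

```text
10.2 [ 0.58584357 -0.1153891   0.28020436] [-3.14156387e+00 -2.24855140e-03  2.92308385e+00] [-0.95629556  0.04390084  0.29074455]
[([0.607, -0.12, 0.149], array([275., 224.]), 0.87)]
[278.57977864 223.98758812] [274.34399361 202.41276196]
[array([0.649, 0.189, 0.16 ])]
```

View pics/w4.png

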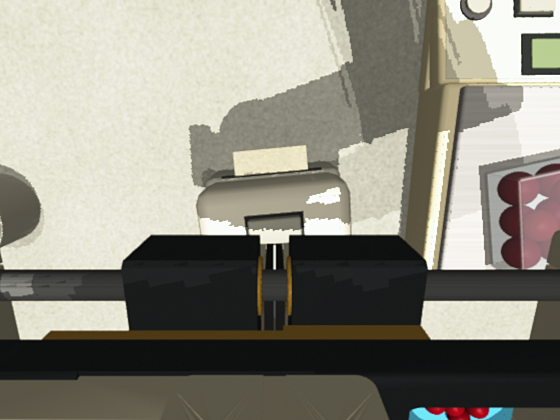

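The wrist picture shows the print key at columns 246–303, front edge at row 214, with its centre at about (275,226). That agrees with the earlier ray. I'll shift over it and descend.

Emit:
servo_tool(deltas=[[1, -21, 2, 0, 0, 0, 0], [1, 0, 0, 35, 0, 0, 0], [1, 0, 0, 35, 0, 0, 0], [1, 0, 0, 25, 0, 0, 0], [1, 0, 0, 15, 0, 0, 0], [1, 0, 0, 9, 0, 0, 0], [1, 0, 0, 3, 0, 0, 0], [1, 0, 0, 2, 0, 0, 0], [1, 0, 0, 1, 0, 0, 0], [1, 0, 0, 0, 0, 0, 0]])

```text
t: 11.23
eef_pos: [0.608, -0.1159, 0.1574]
ee_rot: [3.141, 0.002, 2.927]
force: [0.0, -0.7, 0.0]
width: 0.0004
gripper_force: 0.0
```

Emit:
servo_tool(deltas=[[1, 0, 0, 1, 0, 0, 0], [1, 0, 0, 1, 0, 0, 0], [1, 0, 0, 0, 0, 0, 0], [1, 0, 0, 0, 0, 0, 0]])

```text
t: 11.57
eef_pos: [0.6074, -0.1163, 0.1545]
ee_rot: [3.141, 0.0, 2.927]
force: [-0.5, -0.6, 0.3]
width: 0.0004
gripper_force: 0.0
```

Emit:
servo_tool(deltas=[[1, 0, 0, 1, 0, 0, 0], [1, 0, 0, 1, 0, 0, 0], [1, 0, 0, 1, 0, 0, 0], [1, 0, 0, 1, 0, 0, 0], [1, 0, 0, 1, 0, 0, 0], [1, 0, 0, 0, 0, 0, 0], [1, 0, 0, 0, 0, 0, 0]])

```text
t: 12.15
eef_pos: [0.6075, -0.1163, 0.1497]
ee_rot: [-3.141, 0.001, 2.927]
force: [-1.9, -0.6, 5.8]
width: 0.0003
gripper_force: 2.7
```

Emit:
servo_tool(deltas=[[1, 0, 0, 0.3, 0, 0, 0], [1, 0, 0, 0, 0, 0, 0], [1, 0, 0, -5, 0, 0, 0], [1, 0, 0, -20, 0, 0, 0], [1, 0, 0, -35, 0, 0, 0], [1, 0, 0, -35, 0, 0, 0], [1, 0, 0, -35, 0, 0, 0], [1, 0, 0, 0, 0, 0, 0], [1, 0, 0, 0, 0, 0, 0], [1, 0, 0, 0, 0, 0, 0]])

```text
t: 12.98
eef_pos: [0.6069, -0.116, 0.2784]
ee_rot: [3.141, -0.001, 2.926]
force: [-0.1, -0.0, -0.4]
width: 0.0004
gripper_force: 0.0
```

Run:
```python
from h import *
s=arm.get_state(); print(s["t"],s["eef_pos"],s["force"])
print(arm.job_done())
```

```text
12.9833 [ 0.60693216 -0.11597524  0.27844036] [-0.12411912 -0.00382967 -0.39763992]
the job is handed in; nothing more can be done
None
```

I pressed power, preset 2 and print in that order, at about 5.4–6.4 N each, raised the arm clear and handed the job in at 13 s; no verdict came back, and key travel was judged from force and tip height only.

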